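Set up the weighing place on a lab bench

TASK

Get the weighing place ready: lift only the top steel tray off the pile and set it inside the taped rectangle, then lay the spatula crosswise over the middle of that tray so that it rests level on both long rims. Also bring the lidded steel jar out from under the stirrer, keeping it upright all the way, and stand it inside the taped circle. Set things down rather than dropping them, do not bump the stirrer hard, and leave everything else on the bench where it is.

Things in the scene. Friction and masses are not known exactly. Their poses are not given: they have to be found in the camera images.
- tray_top: top tray of the pile: open steel tray, 190 mm long (x), 60 mm wide (y), 34 mm high, walls 5 mm, about 220 g; origin at the centre of its underside. The lowest 6 mm are a foot (176 x 46 mm) that sits in the mouth of the tray below; the outer walls run from 6 to 34 mm above the origin. Can be gripped across its 60 mm width
- tray_mid: the second tray of the pile, the same as the top one, whose origin is 28 mm above this one's; stays where it is
- tray_low: the lowest tray of the pile, the same again, standing on the bench, 28 mm below tray_mid; stays where it is
- tray_mark: rectangle of flat black tape on the bench, inner size 210 mm (its x) by 80 mm (its y); origin at its centre, at bench height. The tray's length goes along its x, either way round
- jar_mark: circle of flat black tape on the bench, inner diameter 84 mm; origin at its centre, at bench height
- jar: closed steel jar with a flat aluminium lid, a plain cylinder 60 mm in diameter and 110 mm high, about 300 g; origin at the centre of its underside, z up. It stands, loose, on the base plate of the stirrer, under the motor head
- stirrer: fixed stirrer; origin on the bench under its head. White base plate 12 mm thick, y -80 to 80, x -60 to +130 mm; post 20 mm thick at x = +110, 432 mm high; motor head, upright cylinder 80 mm in diameter, z 220 to 370 mm, with a 24 mm chuck below it down to z 198, and an arm at z 285 to the post. Open in front (-x) and at the sides: reach in with a tool leaning 40 to 45 deg
- spatula: spatula lying flat on the bench, 170 mm long in all along its x; black handle 14 mm wide and 12 mm thick from x = -80 to +20 mm, flat steel blade 34 mm wide and 4 mm thick from x = +15 to +90 mm; flat underside, z up, about 90 g; origin on the underside at its balance point (within 3 mm)
- bottle: bystander: amber glass bottle, 60 mm in diameter, 150 mm high; origin at the underside
- mug: bystander: white mug, 80 mm in diameter, 90 mm high; origin at the underside
- weight: bystander: brass weight with a knob, 40 mm in diameter, 50 mm high; origin at the underside
- small_jar: bystander: glass jar, 52 mm in diameter, 60 mm high; origin at the underside
- tin: bystander: aluminium tin, 56 mm in diameter, 55 mm high; origin at the underside
- dish: bystander: flat closed glass dish, 80 mm in diameter, 20 mm high; origin at the underside

How it is judged:
By the outcome, as a careful person would: the job done as asked, in the order asked, and still so for the second after the job is handed in, with the robot touching nothing.
It also fails if it takes over 72 s, if anything falls off the work surface, if the arm or the gripper's body presses on something with over 40 N, if the wrist force passes 120 N, or if a joint passes its speed limit or range.

ROBOT

A 6-joint arm with a two-finger parallel gripper is mounted at the origin on the work surface. World frame = base frame: x ahead of the robot, y to its left, z up, the work surface at z = 0. Lengths are in m, angles in rad, forces in N, time in s.
With the tool pointing down it reaches from about 0.3 to 0.775 m from the base axis. Payload 14.6 kg.
Tool frame: the origin (TCP) lies midway between the tips of the shut fingers; the grasp point (between the pads) lies 19 mm behind it (ctrl.pinch_z is the z of the grasp point in the tool frame, in m); z points along the fingers, y is the line along which they close (so a half turn about z gives the same grasp; the last joint's range is limited). The gripper opens to 94 mm and grips with 3 to 60 N. Pads are 16 mm wide; open, the fingers measure 119 mm over their backs; the gripper's body (75 mm by 177 mm) begins 78 mm behind the grasp point.
Start: joints at [1.073, 0.3, 1.521, -0, 1.321, -0.067], TCP at [0.23, 0.5, 0.205] pointing down, gripper open.
Joint ranges: [-3.03, 3.03], [-0.79, 2.21], [0.23, 2.52], [-1.04, 4.18], [0, 3.07], [-2.55, 2.55]. Speed limits (rad/s): [2.22, 2.22, 2.57, 3.14, 3.14, 3.14].

INTERFACE

Orientations are given as [roll, pitch, yaw] about the fixed x, y, z axes, in that order (R = Rz(yaw) Ry(pitch) Rx(roll)).
In Python, from station import ctrl, camera, ticket gives the robot as it stands. The module is installed in compiled form; this text tells all that it offers.
- The arm moves only by the shell command python3 -m inch 'ROWS' [FORCE]. ROWS is text: rows parted by semicolons, each of 7 numbers parted by spaces: the opening, from -1 (shut) to 1 (fully open), then the shift along the tool's x, y, z in units of 0.03 m (1.0 is 0.03 m), then the turn, a rotation vector about the tool's x, y, z in units of 10 degrees (1.0 is 10 degrees). In form: grip dx dy dz rx ry rz; .... A call has 1 to 10 rows; each row shifts and turns the commanded pose from where the row before left it, along the tool's axes as they then stand; what a row does not reach is not made up. A row lasts 1/8 s, in which the tool goes at most 62.5 mm and 10.7 degrees, less where a joint would pass 70% of its speed; a pose out of reach is approached as far as the arm can. A call with a number of a shift or a turn outside -1 to 1 is refused whole. A call with a gripper value outside its range is refused whole. The fingers move at their own pace and stop on an object; FORCE is the grip in N (left out, the last holds). Time passes only in rows, so rows that do not move let the fingers close. It gives the time, the measured TCP pose, the force, the opening and the grip force at its end, in the units of the state.
- ctrl.get_obs(): the state, without advancing time (a new reading comes with each control period).
- camera(name): name is "scene" or "top"; returns a dict with "img" (420x560x3 uint8, blue, green, red), "range_z" (420x560 float32, m along the optical axis (not along the pixel's ray), 0 where there is no reading), "intrinsics" (3x3 intrinsics, pixels), "k1" (the pictures are not rectified: a ray, as slopes to the right and down, at radius r is drawn at 1 + k1 r^2 times it, then the intrinsics apply), "view" (4x4, takes a point from world to camera coordinates). Camera axes: x right, y down, z forward; pixel columns grow to the right and rows downward; lengths in m; the calibration is good to about 2 mm. A picture is of the moment at which its call begins.
- ticket.hand_in(): hands the job in; it is judged then, once.
The state is a dict: "time_s": time; "qpos": joint angles; "joint_vel": joint speeds; "tau": joint torques, N m; "ee_pos": TCP position; "eef_rot": TCP orientation; "force": force on the tool from outside, world axes, zero at the start; "moment": the same for the moment, N m; "grip_width": finger opening in m; "grip_force": force on a finger pad.
Only numpy, scipy, OpenCV 4.12 (cv2) and the standard library are available. Lean on these libraries where they do the work, as an engineer would, in place of code of your own. Each camera call takes 0.05 s, during which the arm holds its last target. There are 200 camera calls.

## Working session

There is one attempt and no reset: what is moved stays moved. The work goes in short steps, Python scripts to look and compute and a shell command to move; the robot and the scene stay as the last step left them, time stands still between calls to the robot, and variables do not carry over. Pictures are saved under pics/ and viewed, at most 10 in all, crops included, and the job is handed in when it is done.

```bash
mkdir -p pics; python3 - <<'E'
from station import ctrl,camera,ticket
import cv2,numpy as np
print(ctrl.get_obs(), ctrl.pinch_z)
for n in("scene","top"):
    d=camera(n); cv2.imwrite(f"pics/{n}0.png",d["img"]); np.savez(f"{n}0.npz",**d)
    print(n,d["intrinsics"],d["k1"],d["view"],(d["range_z"]>0).mean())
E
```

```text
{'time_s': 0.0, 'qpos': array([ 1.07339682e+00,  3.00488034e-01,  1.52159357e+00, -1.99359366e-05,
        1.32070777e+00, -6.66006968e-02]), 'joint_vel': array([-1.18249370e-04, -1.74949228e-03,  1.48358415e-03, -2.10063188e-05,
       -1.61876611e-03, -2.07953978e-04]), 'tau': array([-2.99133862e-03, -5.31815708e+01, -3.52731264e+01,  7.05914805e-02,
        2.45326204e-02, -8.67112180e-05]), 'ee_pos': array([0.22955633, 0.49950546, 0.20487176]), 'eef_rot': array([-3.14039730e+00, -6.03765328e-05,  2.71079875e+00]), 'force': array([ 0.02185294,  0.47550747, -0.20978197]), 'moment': array([ 0.0197161 ,  0.0003476 , -0.04533904]), 'grip_force': 0.0, 'grip_width': 0.09382175050648014} -0.0188
scene [[421.23604783   0.         283.51556136]
 [  0.         421.23604783 203.36927047]
 [  0.           0.           1.        ]] -0.021623762720863936 [[-5.46030021e-01  8.37764855e-01 -1.12443469e-03  3.18219144e-01]
 [ 6.92604912e-01  4.50663195e-01 -5.63206108e-01 -4.03830139e-01]
 [-4.71327542e-01 -3.08306232e-01 -8.26315688e-01  1.23807146e+00]
 [ 0.00000000e+00  0.00000000e+00  0.00000000e+00  1.00000000e+00]] 0.9960374149659864
top [[409.58624568   0.         273.39510117]
 [  0.         409.58624568 210.23566607]
 [  0.           0.           1.        ]] 0.002191019902888456 [[-0.01640439 -0.99952552  0.02606965  0.0063558 ]
 [-0.98473808  0.01163246 -0.17365369  0.62958962]
 [ 0.17326804 -0.02852046 -0.98446167  0.88402189]
 [ 0.          0.          0.          1.        ]] 0.9959311224489796
```

View pics/scene0.png

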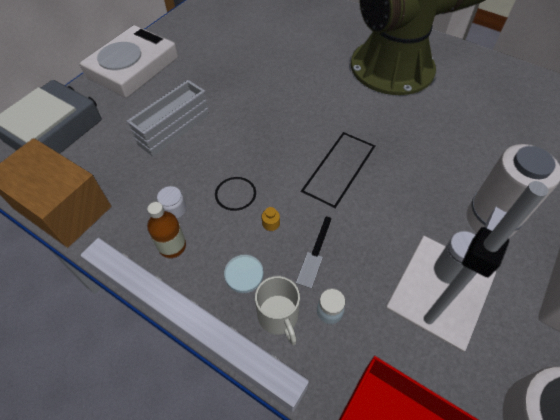

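View pics/top0.png

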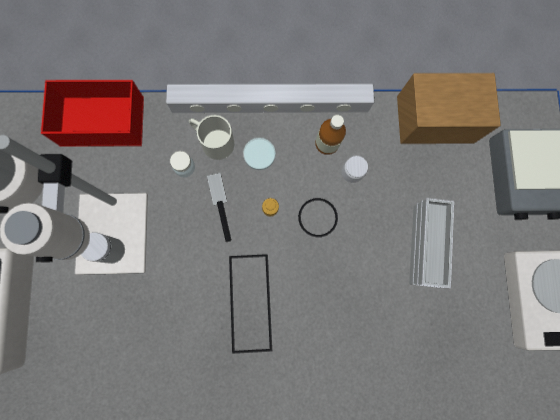

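The scene picture shows the pile at about (168,118), the taped circle at (236,193), the rectangle at (339,169), the spatula at (314,252) and the jar under the stirrer at (462,258). The top picture shows the pile at (436,243), the circle at (318,217), the rectangle at (250,303), the spatula at (219,207) and the jar lid at (96,246).

```bash
cat > h.py <<'E'
import numpy as np,cv2
def cloud(d):
    K=d["intrinsics"];h,w=d["range_z"].shape
    v,u=np.mgrid[:h,:w];p=np.stack([u,v],-1).reshape(-1,1,2).astype(float)
    n=cv2.undistortPoints(p,K,np.array([float(d["k1"]),0,0,0])).reshape(h,w,2)
    c=np.dstack([n,np.ones((h,w))])*d["range_z"][...,None]
    V=d["view"];return (c-V[:3,3])@V[:3,:3]
def proj(d,P):
    V=d["view"];q=np.atleast_2d(P)@V[:3,:3].T+V[:3,3]
    return cv2.projectPoints(q.reshape(-1,1,3),np.zeros(3),np.zeros(3),d["intrinsics"],np.array([float(d["k1"]),0,0,0]))[0].reshape(-1,2)
def rect(P):
    r=cv2.minAreaRect((P[:,:2]*1000).astype(np.float32));return np.round(r[0],1),np.round(r[1],1),round(r[2],1)
E
cat > m.py <<'E'
from h import *
rois={"top":dict(pile=(405,460,190,295),circ=(295,342,195,240),rect=(225,277,250,357),spat=(203,235,170,246),jar=(78,128,230,268)),
"scene":dict(pile=(122,212,78,155),circ=(212,260,174,213),rect=(298,380,129,210),spat=(292,336,214,290),jar=(435,480,230,285))}
for n in("top","scene"):
    d=dict(np.load(f"{n}0.npz"));C=cloud(d);I=d["img"].astype(int);g=I.max(2)
    def roi(k):
        a,b,c,e=rois[n][k];s=np.s_[c:e,a:b];return C[s].reshape(-1,3),g[s].ravel()
    print(n)
    P,G=roi("pile");print("bench",np.median(P[P[:,2]<.01][:,2]))
    hi=np.percentile(P[:,2],98);T=P[P[:,2]>hi-.006];print(" pile rim z",hi,rect(T),np.histogram(P[:,2],bins=np.arange(-.01,.12,.01))[0])
    for k in("circ","rect"):
        P,G=roi(k);T=P[G<35];print("",k,len(T),rect(T),T[:,2].mean(),cv2.minEnclosingCircle((T[:,:2]*1000).astype(np.float32)))
    P,G=roi("spat");b=P[G>130];k=P[(G<35)]
    print(" blade",len(b),rect(b),np.median(b[:,2]),"handle",len(k),rect(k),np.median(k[:,2]), "mean",b.mean(0),k.mean(0))
    P,G=roi("jar");print(" jar hist",np.histogram(P[:,2],bins=np.arange(-.01,.3,.02))[0])
    T=P[(P[:,2]>.112)&(P[:,2]<.135)];print(" jarlid",len(T),np.median(T,0),rect(T),cv2.minEnclosingCircle((T[:,:2]*1000).astype(np.float32)))
    # all heights map for things > 15mm above bench
    m=((C[...,2]>.012)&(C[...,2]<.5)).astype(np.uint8);q,L,S,ce=cv2.connectedComponentsWithStats(m)
    for i in range(1,q):
        if S[i,4]>150:
            X=C[L==i];print("  obj",S[i,:4],np.round(X.min(0),3),np.round(X.max(0),3))
E
python3 m.py
```

```text
top
bench 3.894941065463255e-05
 pile rim z 0.09134779323670074 (array([ 556.3, -190.5]), array([421.9, 196.1]), 87.7) [1117 1164  111  104  160  135  112 1657  323  590  277    0]
 circ 91 (array([ 621.8, -111. ]), array([90.2, 89.4]), 88.5) 0.0005121843052459841 ((622.0770874023438, -110.7273941040039), 46.64749526977539)
 rect 198 (array([422.5,  55.4]), array([218.2,  88. ]), 1.9) 0.020149482812060034 ((423.368896484375, 53.722076416015625), 115.8176040649414)
 blade 425 (array([589.7, 113.5]), array([293.1,  79.7]), 20.8) 0.0037859428695548557 handle 184 (array([613.6, 115.8]), array([96.7, 11.7]), 12.6) 0.01173508106575759 mean [0.69372434 0.13414025 0.00823503] [0.61447182 0.11574899 0.01181437]
 jar hist [ 93 647  77  87  85  97 564   0   0   0   0  32 105 101   9]
 jarlid 553 [0.54302135 0.36738396 0.1214093 ] (array([544.5, 368.5]), array([47.7, 59. ]), 70.1) ((546.3378295898438, 373.5865478515625), 29.78792953491211)
  obj [398  73 103  71] [ 0.802 -0.515  0.012] [ 0.935 -0.323  0.125]
  obj [ 41  80 102  66] [0.803 0.318 0.012] [0.936 0.52  0.094]
  obj [166  84 208  28] 
[... 1824 characters left out ...]
2 -0.707  0.012] [ 0.935 -0.321  0.124]
  obj [128  80  80  76] [ 0.448 -0.405  0.012] [ 0.648 -0.318  0.094]
  obj [402 144 158 206] [0.497 0.301 0.012] [0.689 0.46  0.434]
  obj [147 186  39  71] [ 0.707 -0.225  0.012] [ 0.837 -0.107  0.153]
  obj [262 207  18  22] [ 0.626 -0.013  0.012] [0.664 0.025 0.053]
  obj [ 80 238 229 174] [ 0.886 -0.248  0.012] [0.94  0.251 0.065]
  obj [539 248  21  82] [0.37  0.554 0.012] [0.552 0.596 0.087]
  obj [224 255  76  91] [ 0.739 -0.009  0.012] [0.851 0.197 0.093]
  obj [317 289  28  34] [0.727 0.19  0.012] [0.775 0.24  0.064]
  obj [339 355 139  65] [0.803 0.321 0.012] [0.917 0.495 0.095]
  obj [503 367  57  53] [0.658 0.545 0.012] [0.763 0.586 0.151]
```

```bash
cat > m2.py <<'E'
from h import *
for n in("top","scene"):
    d=dict(np.load(f"{n}0.npz"));C=cloud(d);I=d["img"].astype(int);P=C.reshape(-1,3);G=I.max(2).ravel();S=(I.max(2)-I.min(2)).ravel()
    def box(x0,x1,y0,y1,z0,z1,m=True):
        return P[(P[:,0]>x0)&(P[:,0]<x1)&(P[:,1]>y0)&(P[:,1]<y1)&(P[:,2]>z0)&(P[:,2]<z1)&m]
    print(n)
    T=box(.43,.67,-.43,-.3,.084,.1);print(" rim",len(T),rect(T),np.percentile(T[:,2],[10,50,90]))
    T=box(.43,.67,-.43,-.3,.064,.075);print(" floor",len(T),rect(T),np.median(T[:,2]))
    T=box(.28,.56,0,.11,-.01,.01,G<38);print(" rect",len(T),rect(T),T[:,2].mean())
    T=box(.56,.69,-.17,-.05,-.01,.01,G<38);c=T[:,:2];A=np.c_[2*c,np.ones(len(c))];s=np.linalg.lstsq(A,(c**2).sum(1),rcond=None)[0];print(" circ",s[:2],np.sqrt(s[2]+s[0]**2+s[1]**2))
    T=box(.55,.75,.08,.18,.0025,.02,(G>110)|(G<35));print(" spat",len(T),rect(T))
    b=box(.66,.75,.08,.18,.0025,.02,(G>110));print(" blade",len(b),rect(b),np.median(b[:,2]))
    T=box(.45,.70,.25,.6,.010,.014);print(" plate",len(T),rect(T))
    T=box(.45,.70,.25,.6,.365,.376);print(" headtop",len(T),rect(T))
    T=box(.3,.80,.25,.6,.425,.44);print(" posttop",len(T),rect(T))
    T=box(.50,.60,.32,.43,.118,.126);print(" lid",len(T),rect(T))
    T=box(.50,.60,.32,.43,.03,.115);c=T[:,:2];f=lambda R:0
    from scipy.optimize import least_squares
    r=least_squares(lambda p:np.hypot(c[:,0]-p[0],c[:,1]-p[1])-.03,[.545,.37],loss="soft_l1",f_scale=.001);print(" jar side",len(T),r.x,np.abs(r.fun).mean())
E
python3 m2.py
```

```text
top
 rim 751 (array([ 548.8, -362.1]), array([ 64.4, 192.7]), 82.2) [0.08667545 0.08936104 0.09159497]
 floor 1344 (array([ 548.3, -359.7]), array([ 59.3, 190.1]), 82.4) 0.06585840967568832
 rect 264 (array([422.5,  55.2]), array([218.2,  88.4]), 1.9) 0.000500806400682356
 circ [ 0.62176853 -0.11088351] 0.04510079229005271
 spat 669 (array([649.9, 130.5]), array([ 98.2, 197.1]), 89.6)
 blade 382 (array([704.3, 130.2]), array([97.8, 88.6]), 89.8) 0.00410607793142408
 plate 3021 (array([583.6, 428.8]), array([246.5, 271. ]), 3.6)
 headtop 1014 (array([598.7, 385.2]), array([141.8,  50. ]), 8.3)
 posttop 164 (array([662.8, 375.9]), array([19.4, 14.8]), 1.5)
 lid 517 (array([544.2, 368.6]), array([47.5, 58.3]), 70.1)
 jar side 367 [0.54658615 0.37485832] 0.00037646768754174127
scene
 rim 611 (array([ 547.1, -361.6]), array([ 66.2, 194.1]), 82.2) [0.0852334  0.0892345  0.09134905]
 floor 886 (array([ 549.2, -360.8]), array([ 62.3, 191.9]), 82.7) 0.06675530292138454
 rect 329 (array([420.8,  55.4]), array([223.2,  91.3]), 1.8) 0.0005165841380572366
 circ [ 0.61991827 -0.11011624] 0.045156245253583804
 spat 681 (array([650.3, 130.3]), array([169.2,  56. ]), 0.4)
 blade 432 (array([696.4, 127.4]), array([71.9, 56.6]), 5.9) 0.004147233321363335
 plate 4400 (array([576.3, 449.8]), array([246.4, 297.4]), 0.4)
 headtop 1079 (array([599.1, 386.1]), array([146. ,  49.5]), 8.5)
 posttop 317 (array([662.8, 380.8]), array([19.6, 21.8]), 73.7)
 lid 427 (array([547.8, 362.5]), array([33.2, 60.5]), 89.0)
 jar side 605 [0.54615664 0.37539831] 0.000634958462934714
```

```bash
cat > to.py <<'E'
import sys,numpy as np
from station import ctrl
from scipy.spatial.transform import Rotation as R
o=ctrl.get_obs();a=[float(x) for x in sys.argv[1:]]
p=np.array(a[:3]);r=R.from_euler("xyz",o["eef_rot"])
print("t",round(o["time_s"],2),"pos",o["ee_pos"].round(4),"rpy",np.degrees(o["eef_rot"]).round(2),"w",round(o["grip_width"],4),"gf",round(o["grip_force"],1),"F",o["force"].round(1),"q",o["qpos"].round(2))
print("shift units (current axes)",(r.inv().apply(p-o["ee_pos"])/.03).round(2))
if len(a)>3:
    t=R.from_euler("xyz",a[3:6],degrees=True);print("turn units",(np.degrees((r.inv()*t).as_rotvec())/10).round(3),"shift in target axes",(t.inv().apply(p-o["ee_pos"])/.03).round(2))
E
python3 to.py .5484 -.361 .14 180 0 172.2
python3 - <<'E'
from h import *
from scipy.optimize import least_squares
for n in("top","scene"):
    P=cloud(dict(np.load(f"{n}0.npz"))).reshape(-1,3)
    for nm,b,r,g in(("post",(.63,.70,.33,.43,.02,.26),.01,(.66,.38)),("head",(.49,.61,.30,.45,.225,.365),.04,(.55,.38))):
        T=P[(P[:,0]>b[0])&(P[:,0]<b[1])&(P[:,1]>b[2])&(P[:,1]<b[3])&(P[:,2]>b[4])&(P[:,2]<b[5])]
        s=least_squares(lambda p:np.hypot(T[:,0]-p[0],T[:,1]-p[1])-r,g,loss="soft_l1",f_scale=.001);print(n,nm,len(T),s.x.round(4))
E
```

```text
t 0.1 pos [0.2296 0.4995 0.205 ] rpy [-179.94   -0.    155.31] w 0.094 gf 0.0 F [ 1.1  0.5 -0.4] q [ 1.07  0.3   1.52 -0.    1.32 -0.07]
shift units (current axes) [-21.64 -21.62   2.19]
turn units [-5.000e-03 -1.000e-03 -1.689e+00] shift in target axes [-14.42 -26.98   2.17]
top post 472 [0.6633 0.3798]
top head 3191 [0.5537 0.3796]
scene post 850 [0.6624 0.3802]
scene head 3143 [0.5518 0.3802]
```

```bash
R='1 -.98 -.98 0 0 0 0'
python3 -m inch '1 -.5 -.5 0 0 0 0;1 -.98 -.98 0 0 0 0;1 -.98 -.98 0 0 0 0;1 -.98 -.98 0 0 0 0;1 -.98 -.98 0 0 0 0;1 -.98 -.98 0 0 0 0;1 -.98 -.98 0 0 0 0;1 -.98 -.98 0 0 0 0;1 -.98 -.98 0 0 0 0;1 -.98 -.98 0 0 0 0' | tail -5
python3 -m inch '1 -.98 -.98 0 0 0 0;1 -.98 -.98 0 0 0 0;1 -.98 -.98 0 0 0 0;1 -.98 -.98 0 0 0 0;1 -.98 -.98 0 0 0 0;1 -.98 -.98 0 0 0 0;1 -.98 -.98 0 0 0 0;1 -.98 -.98 0 0 0 0;1 -.98 -.98 0 0 0 0;1 -.98 -.98 0 0 0 0' | tail -5
python3 -m inch '1 -.98 -.98 .3 0 0 -.85;1 -.5 -.5 .9 0 0 -.84;1 0 0 0 0 0 0' | tail -5
python3 to.py .5484 -.361 .064 180 0 172.2
```

```text
ee_pos: [0.3671, 0.1276, 0.2054]
eef_rot: [-3.142, -0.0, 2.711]
force: [0.2, 0.3, 1.0]
grip_width: 0.0937
grip_force: 0.0
ee_pos: [0.5115, -0.2623, 0.2051]
eef_rot: [3.142, -0.001, 2.711]
force: [0.0, 0.6, -0.2]
grip_width: 0.0941
grip_force: 0.0
ee_pos: [0.5351, -0.3188, 0.1667]
eef_rot: [3.139, -0.004, 3.004]
force: [1.0, -0.1, -0.1]
grip_width: 0.0941
grip_force: 0.0
t 2.98 pos [ 0.5351 -0.3188  0.1667] rpy [179.88  -0.25 172.13] w 0.0941 gf 0.0 F [ 1.  -0.1 -0.1] q [-0.6   0.5   1.34  0.    1.31 -2.03]
shift units (current axes) [-0.65 -1.34  3.42]
turn units [ 0.012 -0.025 -0.007] shift in target axes [-0.63 -1.33  3.42]
```

```bash
python3 -m inch '1 -.33 -.67 .5 0 0 0;1 -.32 -.67 .9 0 0 0;1 0 0 .9 0 0 0;1 0 0 .6 0 0 0;1 0 0 0.3 0 0 0;1 0 0 0.1 0 0 0;1 0 0 0 0 0 0' | tail -5
python3 to.py .5484 -.361 .065 180 0 172.2
```

```text
ee_pos: [0.5502, -0.361, 0.0713]
eef_rot: [-3.141, 0.001, 3.006]
force: [0.3, -0.9, 0.1]
grip_width: 0.0939
grip_force: 0.0
t 3.85 pos [ 0.5502 -0.361   0.0713] rpy [-1.7997e+02  5.0000e-02  1.7221e+02] w 0.0939 gf 0.0 F [ 0.3 -0.9  0.1] q [-0.64  0.66  1.31  0.    1.17 -2.07]
shift units (current axes) [ 0.06 -0.01  0.21]
turn units [-0.003  0.005  0.001] shift in target axes [ 0.06 -0.01  0.21]
```

```bash
python3 -m inch '1 .06 0 .2 0 0 0;0.5 0 0 0 0 0 0;.3 0 0 0 0 0 0;.2 0 0 0 0 0 0;-1 0 0 0 0 0 0;-1 0 0 0 0 0 0;-1 0 0 0 0 0 0;-1 0 0 0 0 0 0' 25 | tail -5
python3 to.py .5484 -.361 .065 180 0 172.2
```

```text
ee_pos: [0.5481, -0.3609, 0.0646]
eef_rot: [-3.141, 0.0, 3.006]
force: [0.1, -0.9, 1.7]
grip_width: 0.0596
grip_force: 25.0
t 4.85 pos [ 0.5481 -0.3609  0.0646] rpy [-1.7999e+02  1.0000e-02  1.7221e+02] w 0.0596 gf 25.0 F [ 0.1 -0.9  1.7] q [-0.64  0.67  1.32 -0.    1.15 -2.07]
shift units (current axes) [-0.01 -0.   -0.01]
turn units [-0.001  0.001  0.001] shift in target axes [-0.01 -0.   -0.01]
```

```bash
python3 -m inch '-1 0 0 -.1 0 0 0;-1 0 0 -.2 0 0 0;-1 0 0 -.3 0 0 0;-1 0 0 -.5 0 0 0;-1 0 0 -.8 0 0 0;-1 0 0 -.8 0 0 0;-1 0 0 -.5 0 0 0;-1 0 0 0 0 0 0' | tail -5
python3 - <<'E'
from station import camera
from h import *
T=[]
for n in("top","scene"):
    d=camera(n);cv2.imwrite(f"pics/{n}1.png",d["img"]);P=cloud(d).reshape(-1,3)
    Q=P[(abs(P[:,0]-.55)<.12)&(abs(P[:,1]+.36)<.07)&(P[:,2]>.01)&(P[:,2]<.19)]
    print(n,np.histogram(Q[:,2],bins=np.arange(.01,.2,.01)))
E
python3 -c "
import cv2;cv2.imwrite('pics/lift1.png',cv2.resize(cv2.imread('pics/scene1.png')[20:220,60:300],(720,600)))"
python3 to.py .4217 .0553 .125 180 0 181.9
```

```text
ee_pos: [0.5484, -0.361, 0.1618]
eef_rot: [-3.141, 0.002, 3.006]
force: [-0.8, -0.2, -2.6]
grip_width: 0.06
grip_force: 25.0
top (array([ 122,   90, 1091,  173,  138,  315,    0,    0,    0,    0,    0,
          0,    0,    0,   86, 1046,  252,  526]), array([0.01, 0.02, 0.03, 0.04, 0.05, 0.06, 0.07, 0.08, 0.09, 0.1 , 0.11,
       0.12, 0.13, 0.14, 0.15, 0.16, 0.17, 0.18, 0.19]))
scene (array([213, 210, 817, 445, 440, 405,   0,   0,   0,   0,   0,   0,   0,
         0, 103, 802, 530, 607]), array([0.01, 0.02, 0.03, 0.04, 0.05, 0.06, 0.07, 0.08, 0.09, 0.1 , 0.11,
       0.12, 0.13, 0.14, 0.15, 0.16, 0.17, 0.18, 0.19]))
t 5.95 pos [ 0.5478 -0.3606  0.1597] rpy [ 1.7997e+02 -5.0000e-02  1.7222e+02] w 0.0602 gf 25.0 F [-0.3  0.3 -3.3] q [-0.64  0.57  1.24 -0.    1.33 -2.07]
shift units (current axes) [ 6.04 13.17  1.17]
turn units [ 0.003 -0.005 -0.968] shift in target axes [ 3.74 13.99  1.16]
```

View pics/lift1.png

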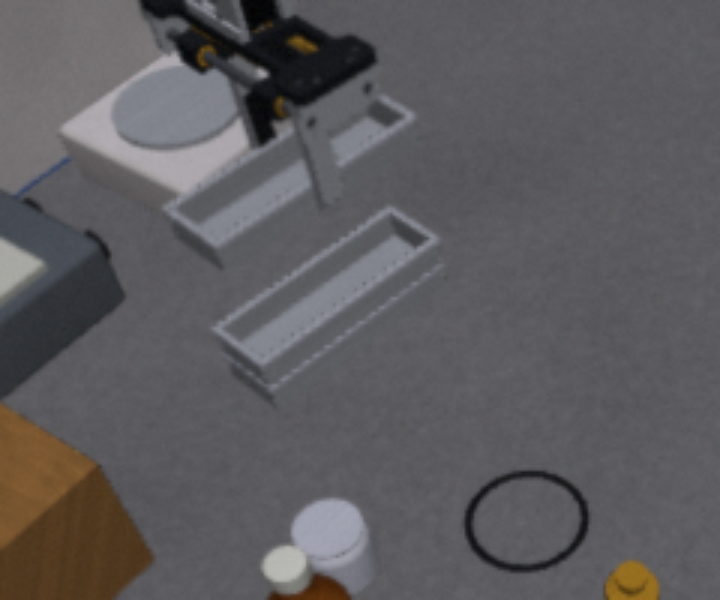

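The picture (crop of the scene view) shows one tray in the fingers at about (290,170), and the two lower trays still in place at (330,290).

```bash
python3 -m inch '-1 .2 .44 0 0 0 0;-1 .4 .88 0 0 0 0;-1 .4 .88 0 0 0 0;-1 .4 .88 0 0 0 0;-1 .4 .88 0 0 0 0;-1 .4 .88 0 0 0 0;-1 .4 .88 0 0 0 0;-1 .4 .88 0 0 0 0;-1 .4 .88 0 0 0 0;-1 .4 .88 0 0 0 0' | tail -5
python3 -m inch '-1 .4 .88 0.2 0 0 0;-1 .4 .88 .5 0 0 0;-1 .4 .88 .5 0 0 0;-1 .4 .88 .3 0 0 0;-1 .2 .44 .2 0 0 0;-1 0 0 0 0 0 -.5;-1 0 0 0 0 0 -.47;-1 0 0 0 0 0 0;-1 0 0 0 0 0 0' | tail -5
python3 to.py .4217 .0553 .01 180 0 181.9
```

```text
ee_pos: [0.4683, -0.0959, 0.1596]
eef_rot: [3.141, -0.002, 3.006]
force: [0.2, -0.1, -0.8]
grip_width: 0.0598
grip_force: 25.0
ee_pos: [0.4317, 0.028, 0.1093]
eef_rot: [-3.142, -0.0, -3.11]
force: [-0.8, 0.5, -1.9]
grip_width: 0.0599
grip_force: 25.0
t 8.32 pos [0.4317 0.028  0.1093] rpy [-1.800e+02 -1.000e-02 -1.782e+02] w 0.0599 gf 25.0 F [-0.8  0.5 -1.9] q [-0.02  0.15  1.94 -0.    1.04 -1.62]
shift units (current axes) [0.3  0.92 3.31]
turn units [-0.    -0.001 -0.01 ] shift in target axes [0.3  0.92 3.31]
```

```bash
python3 -m inch '-1 .15 .46 .3 0 0 0;-1 .15 .46 .6 0 0 0;-1 0 0 .8 0 0 0;-1 0 0 .6 0 0 0;-1 0 0 .4 0 0 0;-1 0 0 .2 0 0 0;-1 0 0 0 0 0 0;-1 0 0 0 0 0 0' | tail -5
python3 - <<'E'
from station import camera
from h import *
for n in("top","scene"):
    d=camera(n);P=cloud(d).reshape(-1,3)
    T=P[(abs(P[:,0]-.42)<.12)&(abs(P[:,1]-.055)<.06)&(P[:,2]>.03)&(P[:,2]<.06)];print(n,len(T),rect(T),np.percentile(T[:,2],[50,90]))
E
python3 to.py .4217 .0553 .0086 180 0 181.9
```

```text
ee_pos: [0.4221, 0.0555, 0.0229]
eef_rot: [3.142, 0.001, -3.108]
force: [0.1, 0.7, -1.8]
grip_width: 0.0603
grip_force: 25.0
top 265 (array([432.,  56.]), array([173.7,  62. ]), 1.9) [0.04790869 0.05020656]
scene 643 (array([426.2,  57. ]), array([ 85. , 190.9]), 84.3) [0.04640458 0.05014825]
t 9.43 pos [0.4221 0.0555 0.0229] rpy [ 1.8000e+02  6.0000e-02 -1.7809e+02] w 0.0599 gf 25.0 F [ 0.3  0.1 -2.1] q [ 0.04  0.29  2.02 -0.    0.82 -1.56]
shift units (current axes) [ 0.01 -0.    0.48]
turn units [0.    0.006 0.001] shift in target axes [ 0.01 -0.    0.48]
```

```bash
python3 -m inch '-1 0 0 .2 0 0 0;-1 0 0 .2 0 0 0;-1 0 0 .05 0 0 0;-1 0 0 0 0 0 0;-1 0 0 0 0 0 0' | tail -5
python3 -m inch '-1 0 0 .02 0 0 0;-1 0 0 0.02 0 0 0;-1 0 0 0 0 0 0' | tail -5
```

```text
ee_pos: [0.4218, 0.0554, 0.0089]
eef_rot: [-3.142, 0.0, -3.108]
force: [0.0, -0.3, -1.5]
grip_width: 0.0595
grip_force: 25.0
ee_pos: [0.4219, 0.0554, 0.0085]
eef_rot: [-3.142, 0.0, -3.108]
force: [-7.1, -0.6, 14.5]
grip_width: 0.0595
grip_force: 25.0
```

```bash
python3 -m inch '-1 0 0 -.02 0 0 0;-1 0 0 0 0 0 0;0.4 0 0 0 0 0 0;.6 0 0 0 0 0 0;1 0 0 0 0 0 0;1 0 0 0 0 0 0;1 0 0 -.3 0 0 0;1 0 0 -.8 0 0 0;1 0 0 -1 0 0 0;1 0 0 -1 0 0 0' | tail -5
python3 to.py .647 .124 .1 180 0 192.5
```

```text
ee_pos: [0.4217, 0.0555, 0.1029]
eef_rot: [3.142, 0.0, -3.108]
force: [-0.2, -0.2, 0.1]
grip_width: 0.0939
grip_force: 0.0
t 11.68 pos [0.4217 0.0555 0.1029] rpy [ 1.8000e+02  2.0000e-02 -1.7808e+02] w 0.0939 gf 0.0 F [-0.2 -0.2  0.1] q [ 0.04  0.15  1.97  0.    1.02 -1.56]
shift units (current axes) [-7.58  2.03  0.1 ]
turn units [-0.     0.002 -1.058] shift in target axes [-7.83  0.61  0.1 ]
```

```bash
python3 - <<'E'
from h import *
for n in("top","scene"):
    d=dict(np.load(f"{n}0.npz"));P=cloud(d).reshape(-1,3);G=d["img"].astype(int).max(2).ravel()
    m=(abs(P[:,0]-.64)<.13)&(abs(P[:,1]-.125)<.07)
    k=P[m&(P[:,2]>.009)&(P[:,2]<.02)];k=k[k[:,0]<.69]
    vx,vy,x0,y0=cv2.fitLine(k[:,:2].astype(np.float32),cv2.DIST_HUBER,0,1e-4,1e-4).ravel()
    if vx<0: vx,vy=-vx,-vy
    L=lambda Q:((Q[:,0]-x0)*vx+(Q[:,1]-y0)*vy,-(Q[:,0]-x0)*vy+(Q[:,1]-y0)*vx)
    a,b=L(k);ok=abs(b)<.012;q=P[m&(P[:,2]>.0025)&(P[:,2]<.02)];s,t=L(q);w=abs(t)<.012
    lo,hi=s[w].min(),s[w].max();o=(lo+80e-3+hi-90e-3)/2
    sb=s>o+.03;print(n,np.degrees(np.arctan2(vy,vx)),"handle",a[ok].min(),a[ok].max(),"len",hi-lo,"origin",x0+vx*o,y0+vy*o,"blade width",t[sb&(abs(t)<.025)].min(),t[sb&(abs(t)<.025)].max(), "z",np.median(k[:,2]))
E
```

```text
top 13.008353 handle -0.04964289053779936 0.04999632156850793 len 0.26494927072219543 origin 0.6328089642603213 0.12018153709489401 blade width -0.024605611378614473 0.02469514522936022 z 0.01165034663894866
scene 12.496036 handle -0.05111439636737866 0.04788773228730159 len 0.22204035559270188 origin 0.6232041059075678 0.11927992858631115 blade width -0.024494816370571982 0.024438800355494485 z 0.011714176313279827
```

```bash
python3 -m inch '1 -.5 .13 0 0 0 0;1 -.9 .25 0 0 0 0;1 -1 .27 0 0 0 0;1 -1 .27 0 0 0 0;1 -1 .27 0 0 0 0;1 -1 .27 0 0 0 0;1 -1 .27 0 0 0 -.5;1 -.7 .1 0 0 0 -.58;1 0 0 0 0 0 0;1 0 0 0 0 0 0' 25| tail -5
python3 to.py .6435 .1236 .03 180 0 192.7
```

```text
ee_pos: [0.6317, 0.119, 0.1015]
eef_rot: [3.142, -0.0, -2.922]
force: [0.0, -0.6, -0.3]
grip_width: 0.0938
grip_force: 0.0
t 12.93 pos [0.6317 0.119  0.1015] rpy [ 1.8000e+02 -2.0000e-02 -1.6742e+02] w 0.0938 gf 0.0 F [ 0.  -0.6 -0.3] q [ 0.13  0.6   1.34  0.    1.2  -1.66]
shift units (current axes) [-0.42  0.06  2.38]
turn units [ 0.    -0.002 -0.012] shift in target axes [-0.42  0.06  2.38]
```

```bash
python3 -m inch '0 -.2 .03 .4 0 0 0;0 -.22 .03 .7 0 0 0;0 0 0 .8 0 0 0;0 0 0 .6 0 0 0;0 0 0 .4 0 0 0;0 0 0 .2 0 0 0;0 0 0 0 0 0 0;0 0 0 0 0 0 0' | tail -5
python3 to.py .6435 .1236 .003 180 0 192.7
```

```text
ee_pos: [0.6447, 0.1239, 0.0091]
eef_rot: [-3.141, 0.001, -2.92]
force: [-0.5, -0.2, 0.5]
grip_width: 0.047
grip_force: 0.0
t 13.93 pos [0.6447 0.1239 0.0091] rpy [-1.7999e+02  6.0000e-02 -1.6728e+02] w 0.047 gf 0.0 F [-0.5 -0.2  0.5] q [ 0.13  0.74  1.35 -0.    1.06 -1.66]
shift units (current axes) [0.04 0.   0.2 ]
turn units [-0.001  0.006  0.002] shift in target axes [0.04 0.   0.2 ]
```

```bash
python3 -m inch '0 .04 0 .1 0 0 0;0 0 0 .1 0 0 0;-.3 0 0 0 0 0 0;-.5 0 0 0 0 0 0;-1 0 0 0 0 0 0;-1 0 0 0 0 0 0;-1 0 0 0 0 0 0;-1 0 0 0 0 0 0' 20| tail -5
python3 to.py .6435 .1236 .003 180 0 192.7
python3 -m inch '-1 0 0 -.1 0 0 0;-1 0 0 -.2 0 0 0;-1 0 0 -.4 0 0 0;-1 0 0 -.7 0 0 0;-1 0 0 -.8 0 0 0;-1 0 0 -.8 0 0 0;-1 0 0 -.5 0 0 0;-1 0 0 0 0 0 0' | tail -5
python3 to.py .4219 .0554 .1 180 0 91.9
```

```text
ee_pos: [0.6432, 0.1235, 0.0024]
eef_rot: [-3.142, 0.0, -2.92]
force: [-0.3, -0.3, 0.9]
grip_width: 0.0137
grip_force: 20.0
t 14.93 pos [0.6432 0.1235 0.0024] rpy [-1.8000e+02  1.0000e-02 -1.6728e+02] w 0.0137 gf 20.0 F [-0.3 -0.3  0.9] q [ 0.13  0.74  1.35 -0.    1.04 -1.66]
shift units (current axes) [-0.01  0.   -0.02]
turn units [-0.     0.001  0.002] shift in target axes [-0.01  0.   -0.02]
ee_pos: [0.6436, 0.1236, 0.1089]
eef_rot: [-3.141, 0.002, -2.92]
force: [-0.5, 0.2, -1.2]
grip_width: 0.0134
grip_force: 20.0
t 15.93 pos [0.6436 0.1236 0.1089] rpy [-1.7999e+02  1.3000e-01 -1.6728e+02] w 0.0134 gf 20.0 F [-0.5  0.2 -1.2] q [ 0.13  0.62  1.29 -0.    1.23 -1.66]
shift units (current axes) [ 7.71 -0.59  0.28]
turn units [ 0.011  0.011 10.082] shift in target axes [-2.03 -7.46  0.3 ]
```

```bash
cat > tray.py <<'E'
from station import camera
from h import *
for n in("top","scene"):
    d=camera(n);cv2.imwrite(f"pics/{n}_last.png",d["img"]);P=cloud(d).reshape(-1,3);G=d["img"].astype(int).max(2).ravel()
    T=P[(abs(P[:,0]-.42)<.12)&(abs(P[:,1]-.055)<.06)&(P[:,2]>.028)&(P[:,2]<.04)];print(n,len(T),rect(T),np.percentile(T[:,2],[50,90]))
    T=P[(abs(P[:,0]-.42)<.14)&(abs(P[:,1]-.055)<.06)&(abs(P[:,2])<.004)&(G<38)];print(" tape",len(T),rect(T))
    T=P[(abs(P[:,0]-.64)<.13)&(abs(P[:,1]-.123)<.06)&(P[:,2]>.098)&(P[:,2]<.125)];s=(T[:,0]-.6436)*.9757+(T[:,1]-.1236)*.219
    for a in np.arange(-.09,.1,.03):
        k=T[abs(s-a)<.008];print(" %.2f"%a,len(k),np.median(k[:,2]) if len(k) else 0,end="")
    print()
E
python3 tray.py
```

```text
top 194 (array([437. ,  32.8]), array([167.3,  27.9]), 7.6) [0.03363595 0.03555189]
 tape 64 (array([427.5,  16.2]), array([217.8,  44.6]), 11.9)
 -0.09 0 0 -0.06 0 0 -0.03 0 0 0.00 0 0 0.03 0 0 0.06 0 0 0.09 0 0
scene 8 (array([405.1,  85.4]), array([17.8,  3.5]), 3.0) [0.03308145 0.03405254]
 tape 67 (array([431.3,  83.5]), array([ 65. , 231.7]), 68.6)
 -0.09 0 0 -0.06 1 0.11630373860729215 -0.03 18 0.11710077724965218 0.00 80 0.1171009767415223 0.03 136 0.10900291975255647 0.06 140 0.10908089949515126 0.09 73 0.10872195560329681
```

```bash
python3 -m inch '-1 .4 0 0 0 0 0;-1 .8 -.06 0 0 0 0;-1 .95 -.08 0 0 0 0;-1 .95 -.08 0 0 0 0;-1 .95 -.08 0 0 0 0;-1 .95 -.08 0 0 0 0;-1 .95 -.08 0 0 0 0;-1 .9 -.07 0 0 0 0;-1 .6 -.04 0 0 0 0;-1 .3 -.02 0 0 0 0' | tail -5
python3 -m inch '-1 0 0 0 0 0 .6;-1 0 0 0 0 0 1;-1 0 0 0 0 0 1;-1 0 0 0 0 0 1;-1 0 0 0 0 0 1;-1 0 0 0 0 0 1;-1 0 0 0 0 0 1;-1 0 0 0 0 0 1;-1 0 0 0 0 0 1;-1 0 0 0 0 0 1' | tail -5
python3 -m inch '-1 0 0 0 0 0 .48;-1 0 0 0 0 0 0;-1 0 0 0 0 0 0' | tail -5
python3 to.py .4219 .0554 .05 180 0 91.9
```

```text
ee_pos: [0.4193, 0.0549, 0.1068]
eef_rot: [3.141, -0.001, -2.92]
force: [0.1, 0.3, -1.6]
grip_width: 0.0138
grip_force: 20.0
ee_pos: [0.4203, 0.0551, 0.107]
eef_rot: [-3.141, -0.0, 1.682]
force: [-0.7, -0.1, -0.6]
grip_width: 0.0137
grip_force: 20.0
ee_pos: [0.4202, 0.0551, 0.1071]
eef_rot: [-3.141, -0.0, 1.606]
force: [-0.0, 0.8, -1.0]
grip_width: 0.0138
grip_force: 20.0
t 18.9 pos [0.4202 0.0551 0.1071] rpy [-179.98   -0.     92.03] w 0.0138 gf 20.0 F [-0.   0.8 -1. ] q [0.04 0.14 1.97 0.   1.04 0.01]
shift units (current axes) [0.01 0.06 1.9 ]
turn units [-0.002 -0.     0.013] shift in target axes [0.01 0.06 1.9 ]
```

```bash
python3 -m inch '-1 0 .06 .3 0 0 0;-1 0 0 .5 0 0 0;-1 0 0 .6 0 0 0;-1 0 0 .4 0 0 0;-1 0 0 .2 0 0 0;-1 0 0 0.1 0 0 0;-1 0 0 0 0 0 0;-1 0 0 0 0 0 0' | tail -5
python3 - <<'E'
from station import camera
from h import *
for n in("top","scene"):
    d=camera(n);cv2.imwrite(f"pics/{n}2.png",d["img"]);P=cloud(d).reshape(-1,3)
    T=P[(abs(P[:,0]-.42)<.12)&(abs(P[:,1]-.055)<.04)&(P[:,2]>.028)&(P[:,2]<.0365)];T=T[abs(T[:,0]-.422)>.03];print(n,len(T),rect(T),np.percentile(T[:,2],[50,90]))
i=[cv2.imread(f"pics/{n}2.png") for n in("top","scene")]
cv2.imwrite("pics/p2.png",np.hstack([cv2.resize(i[0][230:380,180:310],(390,450)),cv2.resize(i[1][100:250,270:400],(390,450))]))
E
```

```text
ee_pos: [0.4223, 0.0551, 0.0447]
eef_rot: [3.141, -0.0, 1.604]
force: [0.8, -0.4, -1.3]
grip_width: 0.0139
grip_force: 20.0
top 21 (array([415.5,  25.4]), array([141. ,   2.5]), 1.6) [0.03320792 0.03542693]
scene 312 (array([422.6,  57. ]), array([195.5,  62.7]), 1.9) [0.0332934  0.03517496]
```

View pics/p2.png

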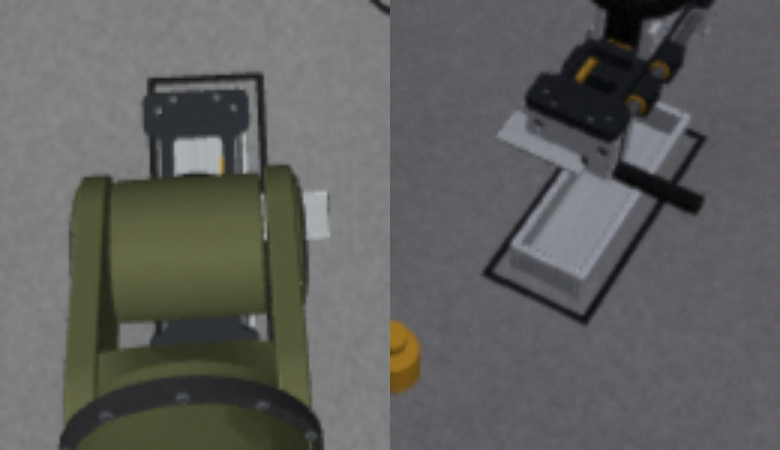

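The picture shows the tray inside the tape in the right half, corners about (487,272) to (703,138). The spatula is held crosswise over it, with the blade at (530,140) and the handle end at (690,198).

```bash
python3 -m inch '-1 -.02 0 .1 0 0 0;-1 0 0 .08 0 0 0;-1 0 0 .04 0 0 0;-1 0 0 0 0 0 0;-1 0 0 0 0 0 0' | tail -5
python3 -m inch '-1 0 0 .03 0 0 0;-1 0 0 0.02 0 0 0;-1 0 0 0 0 0 0' | tail -5
```

```text
ee_pos: [0.4221, 0.0545, 0.0378]
eef_rot: [3.142, 0.0, 1.604]
force: [-0.0, -0.2, -0.3]
grip_width: 0.0134
grip_force: 20.0
ee_pos: [0.4221, 0.0545, 0.0363]
eef_rot: [3.142, 0.0, 1.604]
force: [-1.3, 0.7, 2.0]
grip_width: 0.0136
grip_force: 20.0
```

```bash
python3 -m inch '-1 0 0 .01 0 0 0;-.6 0 0 0 0 0 0;-.4 0 0 0 0 0 0;0 0 0 0 0 0 0;0 0 0 0 0 0 0;0 0 0 -.3 0 0 0;0 0 0 -.8 0 0 0;0 0 0 -1 0 0 0;0.5 0 0 -1 0 0 0;1 0 0 -1 0 0 0' | tail -5
python3 to.py .4 .27 .2 180 0 304.5
```

```text
ee_pos: [0.422, 0.0545, 0.1606]
eef_rot: [3.141, 0.0, 1.604]
force: [-0.2, 0.5, -0.4]
grip_width: 0.0634
grip_force: 0.0
t 22.25 pos [0.422  0.0545 0.1606] rpy [179.96   0.    91.92] w 0.0634 gf 0.0 F [-0.2  0.5 -0.4] q [ 0.04  0.07  1.91 -0.    1.17  0.01]
shift units (current axes) [ 7.2  -0.49 -1.31]
turn units [ 1.0000e-03 -5.0000e-03  1.4742e+01] shift in target axes [-6.33 -3.47 -1.31]
```

```bash
python3 -m inch '1 .4 -.04 -.2 0 0 0;1 .8 -.06 -.2 0 0 0;1 .95 -.06 -.2 0 0 0;1 .95 -.06 -.2 0 0 0;1 .95 -.06 -.2 0 0 0;1 .95 -.06 -.2 0 0 0;1 .95 -.06 0 0 0 0;1 .8 -.06 0 0 0 0;1 .5 0 0 0 0 0;1 0 0 0 0 0 0' 35| tail -5
python3 tray.py
python3 -m inch '1 0 0 0 0 0 .6;1 0 0 0 0 0 1;1 0 0 0 0 0 1;1 0 0 0 0 0 1;1 0 0 0 0 0 1;1 0 0 0 0 0 1;1 0 0 0 0 0 .15;1 0 0 0 0 0 0' | tail -5
python3 -m inch '1 0 0 0 0 .6 0;1 0 0 0 0 .9 0;1 0 0 0 0 .9 0;1 0 0 0 0 .9 0;1 0 0 0 0 .8 0;1 0 0 0 0 .4 0;1 0 0 0 0 0 0;1 0 0 0 0 0 0' | tail -5
python3 to.py .4503 .3091 .055 180 -45 34.5
```

```text
ee_pos: [0.4006, 0.2719, 0.1944]
eef_rot: [-3.141, 0.0, 1.606]
force: [-0.3, -0.1, -0.0]
grip_width: 0.0942
grip_force: 0.0
top 832 (array([422.4,  46. ]), array([ 98.8, 191.6]), 89.6) [0.0347442  0.03862885]
 tape 226 (array([422.6,  55.2]), array([218.1,  88.4]), 1.9)
 -0.09 0 0 -0.06 0 0 -0.03 0 0 0.00 0 0 0.03 0 0 0.06 0 0 0.09 0 0
scene 705 (array([422.1,  54.4]), array([117.7, 195. ]), 89.6) [0.03433545 0.03820568]
 tape 222 (array([421.6,  55.6]), array([220.6,  90.8]), 1.7)
 -0.09 0 0 -0.06 0 0 -0.03 0 0 0.00 0 0 0.03 0 0 0.06 0 0 0.09 0 0
ee_pos: [0.4011, 0.2711, 0.195]
eef_rot: [3.142, -0.0, 0.603]
force: [-0.8, 0.0, 0.8]
grip_width: 0.0938
grip_force: 0.0
ee_pos: [0.4014, 0.2716, 0.1955]
eef_rot: [3.14, -0.785, 0.603]
force: [0.0, 0.5, 0.1]
grip_width: 0.0938
grip_force: 0.0
t 25.6 pos [0.4014 0.2716 0.1955] rpy [179.92 -44.96  34.53] w 0.0938 gf 0.0 F [0.  0.5 0.1] q [ 0.47 -0.19  2.27  0.32  0.31  1.17]
shift units (current axes) [-1.86 -0.11  4.76]
turn units [0.006 0.004 0.002] shift in target axes [-1.86 -0.11  4.76]
```

```bash
python3 -m inch '1 -.2 -.02 .4 0 0 0;1 -.35 -.02 .8 0 0 0;1 -.35 -.02 .9 0 0 0;1 -.35 -.02 .9 0 0 0;1 -.35 -.02 .9 0 0 0;1 -.2 -.01 .6 0 0 0;1 -.06 0 .26 0 0 0;1 0 0 0 0 0 0;1 0 0 0 0 0 0' | tail -5
python3 to.py .5574 .3827 .055 180 -45 34.5
python3 - <<'E'
from station import camera
from h import *
from scipy.optimize import least_squares
i=[]
for n in("top","scene"):
    d=camera(n);i.append(d["img"]);P=cloud(d).reshape(-1,3)
    T=P[(abs(P[:,0]-.546)<.04)&(abs(P[:,1]-.375)<.04)&(P[:,2]>.03)&(P[:,2]<.115)]
    if len(T)>30:print(n,len(T),least_squares(lambda p:np.hypot(T[:,0]-p[0],T[:,1]-p[1])-.03,(.546,.375),loss="soft_l1",f_scale=.001).x)
cv2.imwrite("pics/p3.png",np.hstack([cv2.resize(i[0][130:330,0:170],(382,450)),cv2.resize(i[1][130:340,360:560],(414,450))]))
E
```

```text
ee_pos: [0.4325, 0.3035, 0.1022]
eef_rot: [-3.12, -0.794, 0.602]
force: [-0.3, 0.4, -0.1]
grip_width: 0.094
grip_force: 0.0
t 26.73 pos [0.4325 0.3035 0.1022] rpy [-178.78  -45.5    34.5 ] w 0.094 gf 0.0 F [-0.3  0.4 -0.1] q [ 0.49  0.12  2.25  1.78  0.1  -0.29]
shift units (current axes) [2.33 0.28 4.61]
turn units [-0.122 -0.05   0.001] shift in target axes [2.37 0.18 4.6 ]
top 376 [0.54658961 0.37489559]
scene 601 [0.54622916 0.37547877]
```

View pics/p3.png

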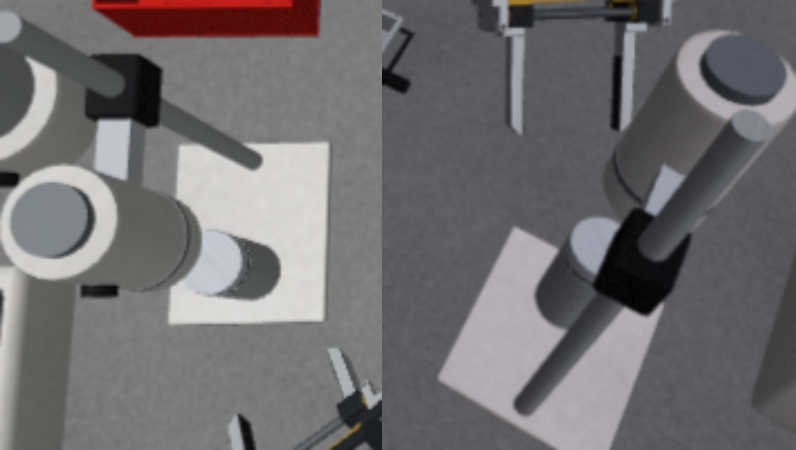

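The picture shows the jar at about (215,265) on the left and (572,262) on the right, standing free under the head, with the open fingers still outside the plate. The wrist is close to a singularity, so I'll fit a short kinematic model to choose the lean.

```bash
cat > fk.py <<'E'
import numpy as np
from scipy.optimize import least_squares
from scipy.spatial.transform import Rotation as R
def fk(q,p):
    a,b,L,h,x0,y0,e=p
    E=lambda ax,t:R.from_euler(ax,t)
    B=E("z",q[0]);A=B*E("y",q[1]);F=A*E("y",q[2]);W=F*E("z",q[3])*E("y",q[4])*E("z",q[5])
    t=B.apply([x0,y0,h])+A.apply([0,0,a])+F.apply([e,0,b])+W.apply([0,0,L])
    return t,W
D=[([1.0734,.3005,1.5216,0,1.3207,-.0666],(.2296,.4995,.2049),(-180,0,155.31)),
([-.6,.5,1.34,0,1.31,-2.03],(.5351,-.3188,.1667),0),([-.64,.67,1.32,0,1.15,-2.07],(.5481,-.3609,.0646),0),
([-.64,.57,1.24,0,1.33,-2.07],(.5478,-.3606,.1597),0),([-.02,.15,1.94,0,1.04,-1.62],(.4317,.028,.1093),0),
([.04,.29,2.02,0,.82,-1.56],(.4221,.0555,.0229),0),([.13,.6,1.34,0,1.2,-1.66],(.6317,.119,.1015),0),
([.13,.74,1.35,0,1.04,-1.66],(.6432,.1235,.0024),0),([.04,.07,1.91,0,1.17,.01],(.422,.0545,.1606),(180,0,91.92)),
([.47,-.19,2.27,.32,.31,1.17],(.4014,.2716,.1955),(180,-45,34.5)),([.49,.12,2.25,1.78,.1,-.29],(.4325,.3035,.1022),(-178.8,-45.5,34.5))]
s=least_squares(lambda p:np.concatenate([fk(q,p)[0]-np.array(t) for q,t,_ in D]),[.35,.35,.25,.35,0,.036,0],loss="soft_l1",f_scale=.004)
P=s.x
# tool yaw offset: find constant Rz so that W*Rz(c)=tool
O=fk(D[0][0],P)[1].inv()*R.from_euler("xyz",D[0][2],degrees=True)
lo=np.array([-3.03,-.79,.23,-1.04,0,-2.55]);hi=np.array([3.03,2.21,2.52,4.18,3.07,2.55])
def ik(pos,rpy,q0):
    T=R.from_euler("xyz",rpy,degrees=True)
    def f(q):
        t,W=fk(q,P);return np.concatenate([(t-pos)*5,(T.inv()*W*O).as_rotvec()])
    r=least_squares(f,np.clip(q0,lo+1e-3,hi-1e-3),bounds=(lo,hi));return r.x,np.abs(r.fun).max()
if __name__=="__main__":
    print(P.round(4),"max res",np.abs(s.fun).max(),O.as_rotvec())
    for q,t,r in D[-3:]: print(np.degrees(((fk(q,P)[1]*O).inv()*R.from_euler("xyz",r,degrees=True)).as_rotvec()).round(1))
    for nm,(cx,cy,cz),phis in(("jar",(.5464,.3752,.068),(25,31,34.5)),("mark",(.621,-.1105,.058),(-15,-10)),("carry",(.5,.1,.2),(5,))):
        for lean in(40,45):
            for phi in phis:
                c,sn=np.cos(np.radians(phi)),np.sin(np.radians(phi));l=np.radians(lean);d=np.array([c*np.sin(l),sn*np.sin(l),-np.cos(l)])
                for q0 in([.5,.4,1.8,0,.3,1.5],[.5,.4,1.8,3.14,.3,-1.5]):
                    q,e=ik(np.array([cx,cy,cz])+.019*d,(180,-lean,phi),q0);print(nm,lean,phi,q.round(2),round(e,4))
E
python3 fk.py
```

```text
[ 0.423   0.4594  0.2776  0.2389 -0.0091  0.0373  0.0468] max res 0.00493734617706415 [-8.83117248e-04 -1.00921393e-03  1.57092158e+00]
[-0.4  0.  -0.2]
[-0.2  0.8 -0. ]
[ 0.3 -0.2  0.1]
jar 40 25 [ 0.58  0.49  1.82 -0.6   0.16  2.28] 0.0
jar 40 25 [ 0.55  0.5   1.88  4.18  0.03 -2.52] 0.0807
jar 40 31 [ 0.55  0.49  1.83 -0.02  0.13  1.59] 0.0
jar 40 31 [ 0.55  0.49  1.83 -0.02  0.13  1.59] 0.0
jar 40 34.5 [0.53 0.49 1.83 0.38 0.14 1.14] 0.0
jar 40 34.5 [0.53 0.49 1.83 0.38 0.14 1.14] 0.0
jar 45 25 [ 0.57  0.49  1.85 -0.89  0.09  2.55] 0.0361
jar 45 25 [ 0.58  0.5   1.88  4.18  0.1  -2.51] 0.0249
jar 45 31 [ 0.55  0.49  1.87 -0.68  0.    2.26] 0.006
jar 45 31 [ 0.55  0.49  1.87  3.38  0.01 -1.8 ] 0.0
jar 45 34.5 [ 0.52  0.49  1.88  1.73  0.06 -0.22] 0.0
jar 45 34.5 [ 0.52  0.49  1.88  1.73  0.06 -0.22] 0.0
mark 40 -15 [-0.23  0.46  1.91 -0.29  0.07  1.89] 0.0
mark 40 -15 [-0.24  0.46  1.94  4.02  0.   -2.43] 0.0401
mark 40 -10 [-0.26  0.46  1.92  0.65  0.09  0.86] 0.0
mark 40 -10 [-0.23  0.46  1.94  2.41  0.   -0.88] 0.0397
mark 45 -15 [-0.24  0.46  1.94 -0.86  0.    2.45] 0.0379
mark 45 -15 [-0.23  0.46  1.96  3.5   0.07 -1.9 ] 0.0
mark 45 -10 [-0.26  0.46  1.96  2.38  0.09 -0.88] 0.0
mark 45 -10 [-0.26  0.46  1.96  2.38  0.09 -0.88] 0.0
carry 40 5 [ 0.14 -0.06  2.14 -0.09  0.37  1.7 ] 0.0
carry 40 5 [ 0.12 -0.05  2.28  3.56  0.   -1.97] 0.2068
carry 45 5 [ 0.14 -0.08  2.19 -0.16  0.24  1.77] 0.0
carry 45 5 [ 0.12 -0.06  2.28  3.65  0.   -2.06] 0.1323
```

```bash
cat > t1.py <<'E'
from fk import *
for lean in (40,42):
  for dphi in(20,30,40):
    for nm,c,b in(("pre",(.5464,.3752,.068),31),("jar",(.5464,.3752,.068),31),("out",(.5464,.3752,.1),31),("carry",(.5,.12,.2),10),("carry2",(.53,-.11,.2),-14),("mark",(.621,-.1105,.058),-14)):
        phi=b+dphi;r=np.radians(phi);l=np.radians(lean);d=np.array([np.cos(r)*np.sin(l),np.sin(r)*np.sin(l),-np.cos(l)])
        k={"pre":.13,"out":.17}.get(nm,0);pos=np.array(c)+.019*d-k*np.array([np.cos(r),np.sin(r),0])
        q,e=ik(pos,(180,-lean,phi),[.5,.4,1.8,.9,.3,.8]);print(lean,dphi,nm,pos.round(4),phi,q.round(2),round(e,4))
E
python3 t1.py
```

```text
40 20 pre [0.4723 0.2837 0.0534] 51 [ 0.29  0.31  2.11  1.28  0.39 -0.18] 0.0
40 20 jar [0.5541 0.3847 0.0534] 51 [0.43 0.5  1.8  1.01 0.34 0.23] 0.0
40 20 out [0.4471 0.2526 0.0854] 51 [ 0.22  0.17  2.19  1.14  0.46 -0.07] 0.0
40 20 carry [0.5106 0.1261 0.1854] 30 [-0.   -0.03  2.11  0.68  0.54  0.55] 0.0
40 20 carry2 [ 0.5421 -0.1087  0.1854] 6 [-0.43  0.03  2.04  0.69  0.55  0.53] 0.0
40 20 mark [ 0.6331 -0.1092  0.0434] 6 [-0.35  0.47  1.89  1.15  0.32  0.08] 0.0
40 30 pre [0.4893 0.2722 0.0534] 61 [ 0.19  0.36  2.03  1.15  0.57 -0.26] 0.0
40 30 jar [0.5523 0.3859 0.0534] 61 [0.39 0.53 1.76 1.02 0.49 0.05] 0.0
40 30 out [0.4699 0.2372 0.0854] 61 [ 0.11  0.24  2.1   1.06  0.65 -0.21] 0.0
40 30 carry [0.5094 0.1279 0.1854] 40 [-0.07  0.    2.07  0.79  0.68  0.28] 0.0
40 30 carry2 [ 0.5417 -0.1066  0.1854] 16 [-0.49  0.07  2.    0.79  0.69  0.27] 0.0
40 30 mark [ 0.6327 -0.1071  0.0434] 16 [-0.4   0.49  1.86  1.12  0.47 -0.06] 0.0
40 40 pre [0.5081 0.2638 0.0534] 71 [ 0.13  0.43  1.93  1.04  0.74 -0.33] 0.0
40 40 jar [0.5504 0.3867 0.0534] 71 [ 0.35  0.56  1.71  0.99  0.64 -0.08] 0.
[... 1057 characters left out ...]
2 0.1859] 40 [-0.08  0.    2.09  0.86  0.67  0.2 ] 0.0
42 30 carry2 [ 0.5422 -0.1065  0.1859] 16 [-0.5   0.07  2.02  0.86  0.68  0.2 ] 0.0
42 30 mark [ 0.6332 -0.107   0.0439] 16 [-0.41  0.5   1.87  1.23  0.47 -0.17] 0.0
42 40 pre [0.5082 0.2643 0.0539] 71 [ 0.11  0.43  1.94  1.1   0.75 -0.39] 0.0
42 40 jar [0.5505 0.3872 0.0539] 71 [ 0.34  0.56  1.72  1.07  0.64 -0.15] 0.0
42 40 out [0.4952 0.2265 0.0859] 71 [ 0.03  0.34  1.98  1.02  0.83 -0.36] 0.0
42 40 carry [0.5082 0.1297 0.1859] 50 [-0.13  0.05  2.04  0.88  0.82  0.02] 0.0
42 40 carry2 [ 0.5414 -0.1044  0.1859] 26 [-0.55  0.12  1.97  0.88  0.83  0.02] 0.0
42 40 mark [ 0.6324 -0.1049  0.0439] 26 [-0.46  0.53  1.82  1.14  0.62 -0.24] 0.0
```

```bash
python3 to.py .465 .245 .1 180 -42 61
python3 -c "
from fk import *
print(ik(np.array([.465,.245,.1]),(180,-42,61),[.2,.2,2.1,1.2,.6,-.3]),ik(np.array([.465,.245,.1]),(180,-45,34.5),[.2,.2,2.1,1.2,.6,-.3]))"
```

```text
t 26.82 pos [0.4324 0.3034 0.1023] rpy [-178.79  -45.51   34.49] w 0.094 gf 0.0 F [0.3 0.  1. ] q [ 0.49  0.12  2.25  1.78  0.1  -0.29]
shift units (current axes) [-0.2   2.22 -0.14]
turn units [ 1.714 -0.364 -1.91 ] shift in target axes [-0.92  1.89 -0.73]
(array([ 0.11876222,  0.20612417,  2.1127987 ,  1.09647324,  0.65715593,
       -0.22563158]), np.float64(2.022145471902714e-15)) (array([ 0.30175303,  0.12432926,  2.24769902,  1.53713405,  0.21209806,
       -0.18135798]), np.float64(1.4400058879690533e-10))
```

```bash
python3 -m inch '1 -.06 .6 -.05 0 0 0;1 -.07 .8 -.05 0 0 0;1 -.07 .8 -.04 0 0 0;1 0 0 0 .43 -.09 -.48;1 0 0 0 .43 -.09 -.48;1 0 0 0 .43 -.09 -.48;1 0 0 0 .43 -.09 -.47;1 0 0 0 0 0 0;1 0 0 0 0 0 0' | tail -5
python3 to.py .4895 .2726 .0539 180 -42 61
```

```text
ee_pos: [0.4642, 0.2451, 0.0994]
eef_rot: [-3.14, -0.733, 1.061]
force: [0.2, 0.1, -0.1]
grip_width: 0.094
grip_force: 0.0
t 27.95 pos [0.4642 0.2451 0.0994] rpy [-179.9   -41.98   60.81] w 0.094 gf 0.0 F [ 0.2  0.1 -0.1] q [ 0.13  0.2   2.12  1.11  0.64 -0.22]
shift units (current axes) [-0.11  0.29  1.94]
turn units [ 0.003  0.002 -0.014] shift in target axes [-0.12  0.29  1.94]
```

```bash
python3 -m inch '1 -.03 .08 .5 0 0 0;1 -.04 .1 .7 0 0 0;1 -.04 .1 .6 0 0 0;1 0 0 .14 0 0 0;1 0 0 0 0 0 0;1 0 0 0 0 0 0' | tail -5
python3 to.py .5526 .3863 .0539 180 -42 61
```

```text
ee_pos: [0.4895, 0.2729, 0.0546]
eef_rot: [-3.141, -0.733, 1.064]
force: [0.6, 0.1, -0.1]
grip_width: 0.094
grip_force: 0.0
t 28.7 pos [0.4895 0.2729 0.0546] rpy [-179.97  -42.02   60.96] w 0.094 gf 0.0 F [ 0.6  0.1 -0.1] q [ 0.19  0.36  2.06  1.25  0.57 -0.35]
shift units (current axes) [3.2  0.01 2.91]
turn units [-0.001 -0.002 -0.003] shift in target axes [3.2  0.01 2.91]
```

```bash
python3 -m inch '1 .3 0 .27 0 0 0;1 .55 0 .5 0 0 0;1 .55 0 .5 0 0 0;1 .55 0 .5 0 0 0;1 .55 0 .5 0 0 0;1 .4 0 .37 0 0 0;1 .3 0 .27 0 0 0;1 0 0 0 0 0 0;1 0 0 0 0 0 0' | tail -5
python3 to.py .5526 .3863 .0539 180 -42 61
```

```text
ee_pos: [0.5522, 0.3862, 0.0533]
eef_rot: [-3.14, -0.733, 1.064]
force: [-0.6, -0.7, -0.6]
grip_width: 0.0942
grip_force: 0.0
t 29.82 pos [0.5522 0.3862 0.0533] rpy [-179.92  -41.99   60.94] w 0.0942 gf 0.0 F [-0.6 -0.7 -0.6] q [ 0.39  0.53  1.78  1.14  0.48 -0.06]
shift units (current axes) [ 0.02  0.01 -0.01]
turn units [-0.004  0.001 -0.004] shift in target axes [ 0.02  0.01 -0.01]
```

```bash
python3 -m inch '.6 0 0 0 0 0 0;.4 0 0 0 0 0 0;.33 0 0 0 0 0 0;.2 0 0 0 0 0 0;-1 0 0 0 0 0 0;-1 0 0 0 0 0 0;-1 0 0 0 0 0 0;-1 0 0 0 0 0 0' 45| tail -5
python3 -m inch '-1 .07 0 -.07 0 0 0;-1 .1 0 -.11 0 0 0;-1 .1 0 -.11 0 0 0;-1 .07 0 -.08 0 0 0;-1 0 0 0 0 0 0;-1 0 0 0 0 0 0' | tail -5
python3 - <<'E'
from station import camera
from h import *
i=[]
for n in("top","scene"):
    d=camera(n);i.append(d["img"]);P=cloud(d).reshape(-1,3)
    T=P[(abs(P[:,0]-.547)<.035)&(abs(P[:,1]-.375)<.035)&(P[:,2]>.122)&(P[:,2]<.15)];print(n,len(T),np.median(T,0),np.std(T[:,2]))
cv2.imwrite("pics/p4.png",np.hstack([cv2.resize(i[0][130:330,0:170],(382,450)),cv2.resize(i[1][130:340,360:560],(414,450))]))
E
python3 to.py .4701 .2376 .0859 180 -42 61
```

```text
ee_pos: [0.5525, 0.3864, 0.0535]
eef_rot: [-3.141, -0.733, 1.064]
force: [0.5, -2.5, 2.1]
grip_width: 0.0594
grip_force: 45.0
ee_pos: [0.5524, 0.3866, 0.0684]
eef_rot: [-3.14, -0.733, 1.064]
force: [-0.9, 0.3, -2.3]
grip_width: 0.0596
grip_force: 45.0
top 466 [0.54339372 0.36645953 0.13646057] 0.0024549344952648957
scene 477 [0.5524814  0.36394333 0.13603417] 0.003685593912452188
t 31.68 pos [0.5524 0.3866 0.0683] rpy [-179.91  -41.99   60.94] w 0.0592 gf 45.0 F [ 0.1  0.5 -1.9] q [0.39 0.5  1.78 1.08 0.5  0.  ]
shift units (current axes) [-3.83  0.01 -4.23]
turn units [-0.005  0.001 -0.004] shift in target axes [-3.82  0.01 -4.23]
```

View pics/p4.png

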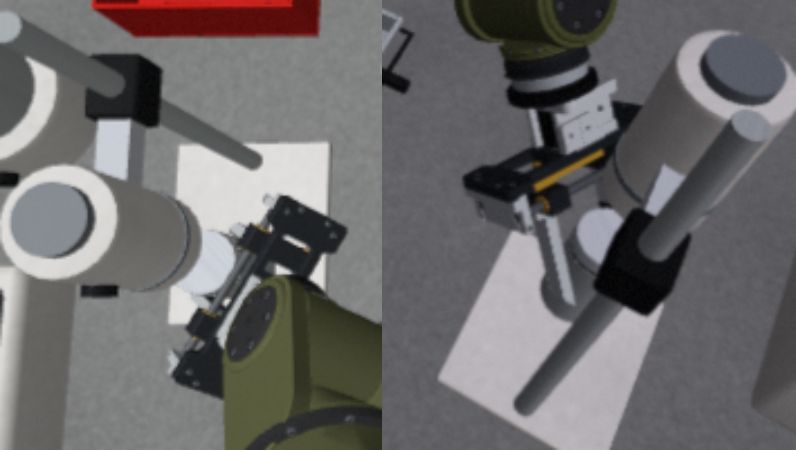

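The picture shows the jar in the fingers and still upright, its lid at about (205,262) on the left and (600,240) on the right, with the gripper body clear of the motor head. Next I pull it straight out.

```bash
python3 -m inch '-1 -.2 0 -.18 0 0 0;-1 -.4 0 -.36 0 0 0;-1 -.55 0 -.5 0 0 0;-1 -.55 0 -.5 0 0 0;-1 -.55 0 -.5 0 0 0;-1 -.55 0 -.5 0 0 0;-1 -.55 0 -.5 0 0 0;-1 -.4 0 -.36 0 0 0;-1 -.2 0 -.18 0 0 0;-1 0 0 0 0 0 0' | tail -5
python3 to.py .5097 .1282 .14 180 -42 61
```

```text
ee_pos: [0.4752, 0.2465, 0.0692]
eef_rot: [-3.141, -0.733, 1.064]
force: [-0.9, 0.1, -1.7]
grip_width: 0.0595
grip_force: 45.0
t 32.92 pos [0.4752 0.2465 0.0692] rpy [-179.95  -42.01   60.94] w 0.0595 gf 45.0 F [-0.9  0.1 -1.7] q [ 0.13  0.29  2.1   1.2   0.62 -0.34]
shift units (current axes) [-0.57  2.92 -3.69]
turn units [-0.001 -0.001 -0.005] shift in target axes [-0.57  2.92 -3.69]
```

```bash
python3 -m inch '-1 -.06 .3 -.4 0 0 0;-1 -.1 .5 -.65 0 0 0;-1 -.1 .5 -.65 0 0 0;-1 -.1 .5 -.65 0 0 0;-1 -.1 .5 -.65 0 0 0;-1 -.08 .4 -.5 0 0 0;-1 -.03 .2 -.2 0 0 0;-1 0 0 0 0 0 0' | tail -5
python3 to.py .5422 -.1065 .14 180 -42 61
python3 -c "
from fk import *
q=[.1,.2,2.1,1.1,.65,-.2]
for s in np.linspace(0,1,5):
  q,e=ik(np.array([.51,.128,.14])*(1-s)+s*np.array([.5422,-.1065,.14]),(180,-42,61),q);print(q.round(2),e)
for f in(45,30,16):
  q,e=ik(np.array([.5422,-.1065,.14]),(180,-42,f),q);print(q.round(2),e)"
```

```text
ee_pos: [0.5092, 0.1286, 0.1399]
eef_rot: [-3.14, -0.733, 1.064]
force: [0.2, -0.0, -3.0]
grip_width: 0.0595
grip_force: 45.0
t 33.92 pos [0.5092 0.1286 0.1399] rpy [-179.94  -42.     60.96] w 0.0595 gf 45.0 F [ 0.2 -0.  -3. ] q [-0.16  0.2   2.    0.93  0.9  -0.24]
shift units (current axes) [-4.69  4.76 -4.23]
turn units [-0.003 -0.    -0.003] shift in target axes [-4.7   4.76 -4.23]
[-0.17  0.2   2.    0.93  0.91 -0.25] 5.845324224651449e-13
[-0.3   0.23  1.95  0.89  1.   -0.32] 7.054661759278711e-13
[-0.42  0.28  1.89  0.86  1.08 -0.38] 1.0746958878371515e-12
[-0.52  0.34  1.81  0.82  1.16 -0.42] 2.3847590568948362e-12
[-0.61  0.41  1.72  0.78  1.23 -0.46] 8.357758929378178e-12
[-0.6   0.31  1.86  0.88  1.03 -0.31] 6.985572927400983e-12
[-0.57  0.22  1.97  0.95  0.82 -0.15] 9.356011267374478e-11
[-0.5   0.15  2.06  0.98  0.6   0.04] 1.5265566588595902e-15
```

```bash
python3 -m inch '-1 -.3 .3 -.27 0 0 0;-1 -.6 .6 -.54 0 0 0;-1 -.65 .66 -.58 0 0 0;-1 -.65 .66 -.58 0 0 0;-1 -.65 .66 -.58 0 0 0;-1 -.65 .66 -.58 0 0 0;-1 -.6 .6 -.54 0 0 0;-1 -.4 .4 -.36 0 0 0;-1 -.2 .2 -.18 0 0 0;-1 0 0 0 0 0 0' | tail -5
python3 -m inch '-1 0 0 0 -.3 0 .33;-1 0 0 0 -.5 0 .55;-1 0 0 0 -.5 0 .55;-1 0 0 0 -.5 0 .55;-1 0 0 0 -.3 0 .33;-1 0 0 0 0 0 0;-1 0 0 0 0 0 0' | tail -5
python3 to.py .632 -.104 .08 180 -42 30
```

```text
ee_pos: [0.5416, -0.1061, 0.1392]
eef_rot: [-3.14, -0.733, 1.063]
force: [-0.0, 0.3, -1.9]
grip_width: 0.0595
grip_force: 45.0
ee_pos: [0.5417, -0.1056, 0.1395]
eef_rot: [3.139, -0.733, 0.524]
force: [-0.3, -0.1, -2.0]
grip_width: 0.0597
grip_force: 45.0
t 36.05 pos [ 0.5417 -0.1056  0.1395] rpy [179.85 -42.02  30.02] w 0.0597 gf 45.0 F [-0.3 -0.1 -2. ] q [-0.56  0.22  1.98  0.96  0.81 -0.15]
shift units (current axes) [0.63 1.45 3.24]
turn units [ 0.013 -0.002  0.002] shift in target axes [0.63 1.46 3.24]
```

```bash
python3 -m inch '-1 .1 .2 .5 0 0 0;-1 .12 .28 .65 0 0 0;-1 .12 .28 .65 0 0 0;-1 .12 .28 .65 0 0 0;-1 .1 .24 .5 0 0 0;-1 .05 .13 .25 0 0 0;-1 0 .02 0 0 0 0;-1 0 0 0 0 0 0' | tail -5
python3 - <<'E'
from station import camera
from h import *
from scipy.optimize import least_squares
for n in("top","scene"):
    d=camera(n);P=cloud(d).reshape(-1,3)
    T=P[(abs(P[:,0]-.621)<.05)&(abs(P[:,1]+.11)<.05)&(P[:,2]>.143)&(P[:,2]<.153)];print(n,len(T),rect(T) if len(T) else 0,np.median(T[:,2]))
    A=np.c_[T[:,:2],np.ones(len(T))];print(np.degrees(np.linalg.lstsq(A,T[:,2],rcond=None)[0][:2]))
    S=P[(abs(P[:,0]-.621)<.045)&(abs(P[:,1]+.11)<.045)&(P[:,2]>.045)&(P[:,2]<.13)]
    r=least_squares(lambda p:np.hypot(S[:,0]-p[0],S[:,1]-p[1])-.03,(.621,-.11),loss="soft_l1",f_scale=.0005);print(len(S),r.x)
E
python3 to.py .6321 -.1041 .0415 180 -42 30
```

```text
ee_pos: [0.6303, -0.1048, 0.0806]
eef_rot: [3.139, -0.733, 0.522]
force: [0.7, 0.6, -2.8]
grip_width: 0.0593
grip_force: 45.0
top 644 (array([ 620.2, -117.8]), array([59. , 73.7]), 15.8) 0.14913873172475461
[0.27613323 0.23901998]
261 [ 0.61770592 -0.11053794]
scene 582 (array([ 614.5, -114.9]), array([71.1, 79.8]), 19.7) 0.14889396125747878
[-0.06081546 -0.449161  ]
957 [ 0.61727068 -0.11031506]
t 37.15 pos [ 0.6304 -0.1048  0.0808] rpy [179.84 -42.03  29.9 ] w 0.0596 gf 45.0 F [-0.  -0.3 -2.2] q [-0.46  0.47  1.79  1.03  0.7  -0.17]
shift units (current axes) [-0.83  0.01  1.01]
turn units [ 0.023 -0.003 -0.008] shift in target axes [-0.83  0.01  1.01]
```

```bash
python3 -m inch '-1 -.1 .03 .15 0 0 0;-1 -.2 .03 .25 0 0 0;-1 -.2 0 .25 0 0 0;-1 -.15 0 .2 0 0 0;-1 -.08 0 .1 0 0 0;-1 0 0 0 0 0 0;-1 0 0 0 0 0 0' | tail -5
python3 to.py .6339 -.1049 .0417
```

```text
ee_pos: [0.634, -0.1049, 0.0448]
eef_rot: [3.139, -0.733, 0.522]
force: [-0.8, -0.4, -1.9]
grip_width: 0.0595
grip_force: 45.0
t 38.02 pos [ 0.634  -0.1049  0.0448] rpy [179.84 -42.03  29.89] w 0.0595 gf 45.0 F [-0.8 -0.4 -1.9] q [-0.46  0.54  1.79  1.11  0.67 -0.27]
shift units (current axes) [-0.07 -0.    0.08]
```

```bash
python3 -m inch '-1 -.03 0 .03 0 0 0;-1 -.02 0 .02 0 0 0;-1 -.02 0 .02 0 0 0;-1 0 0 0 0 0 0' | tail -5
python3 -m inch '-1 -.01 0 .015 0 0 0;-1 0 0 0 0 0 0' | tail -5
```

```text
ee_pos: [0.6338, -0.105, 0.0415]
eef_rot: [3.139, -0.733, 0.521]
force: [-0.1, 0.2, -1.5]
grip_width: 0.0595
grip_force: 45.0
ee_pos: [0.634, -0.105, 0.0415]
eef_rot: [3.139, -0.734, 0.522]
force: [-2.7, 0.5, 4.0]
grip_width: 0.0594
grip_force: 45.0
```

```bash
python3 -m inch '.4 0 0 0 0 0 0;.6 0 0 0 0 0 0;1 0 0 0 0 0 0;1 0 0 0 0 0 0;1 0 0 0 0 0 0;1 -.3 0 -.27 0 0 0;1 -.5 0 -.45 0 0 0;1 -.55 0 -.5 0 0 0;1 -.55 0 -.5 0 0 0;1 -.55 0 -.5 0 0 0' 10| tail -5
python3 -m inch '1 -.3 0 -.5 0 0 0;1 0 0 -.8 0 0 0;1 0 0 -.8 0 0 0;1 0 0 -.5 0 0 0;1 0 0 0 0 0 0' | tail -5
python3 - <<'E'
from station import camera
from h import *
from scipy.optimize import least_squares
i=[]
for n in("top","scene"):
    d=camera(n);i.append(d["img"]);P=cloud(d).reshape(-1,3)
    S=P[(abs(P[:,0]-.621)<.045)&(abs(P[:,1]+.11)<.045)&(P[:,2]>.01)&(P[:,2]<.1)]
    T=P[(abs(P[:,0]-.621)<.045)&(abs(P[:,1]+.11)<.045)&(P[:,2]>.1)&(P[:,2]<.12)]
    r=least_squares(lambda p:np.hypot(S[:,0]-p[0],S[:,1]-p[1])-.03,(.621,-.11),loss="soft_l1",f_scale=.0005);print(len(S),r.x,np.median(T[:,2]))
    T=P[(abs(P[:,0]-.422)<.03)&(abs(P[:,1]-.055)<.11)&(P[:,2]>.0355)&(P[:,2]<.06)]
    for y in np.arange(-.02,.16,.02):
        k=T[abs(T[:,1]-y)<.008];print(" y%.2f"%y,len(k),k.mean(0)[[0,2]].round(4) if len(k) else "",end="")
    print(T[:,1].min(),T[:,1].max())
    m=((P[:,2]>.012)&(P[:,2]<.5)).reshape(420,560).astype(np.uint8);q,L,St,_=cv2.connectedComponentsWithStats(m)
    for j in range(1,q):
        if St[j,4]>150:
            X=P.reshape(420,560,3)[L==j];print("  obj",np.round(X.min(0),3),np.round(X.max(0),3))
cv2.imwrite("pics/p5t.png",i[0]);cv2.imwrite("pics/p5s.png",i[1])
E
```

```text
ee_pos: [0.5461, -0.1551, 0.0414]
eef_rot: [3.139, -0.733, 0.521]
force: [0.6, -0.5, 0.6]
grip_width: 0.0939
grip_force: 0.0
ee_pos: [0.4964, -0.184, 0.094]
eef_rot: [3.137, -0.734, 0.522]
force: [-0.4, 0.4, 0.3]
grip_width: 0.094
grip_force: 0.0
179 [ 0.62231068 -0.11161981] 0.10980503758978614
 y-0.02 107 [0.4239 0.0381] y0.00 104 [0.4238 0.0379] y0.02 98 [0.4238 0.0382] y0.04 75 [0.4233 0.0412] y0.06 43 [0.4217 0.045 ] y0.08 55 [0.4236 0.044 ] y0.10 47 [0.4208 0.0456] y0.12 50 [0.4197 0.0451] y0.14 9 [0.4198 0.045 ]-0.034775856799402496 0.13467908806407144
  obj [ 0.802 -0.516  0.012] [ 0.935 -0.323  0.126]
  obj [0.803 0.318 0.012] [0.936 0.52  0.094]
  obj [ 0.885 -0.25   0.012] [0.94  0.25  0.066]
  obj [0.767 0.091 0.012] [0.849 0.193 0.095]
  obj [ 0.776 -0.168  0.012] [ 0.833 -0.11   0.155]
  obj [ 0.605 -0.687  0.012] [ 0.819 -0.546  0.083]
  obj [0.29  0.299 0.012] [0.754 0.622 0.434]
  obj [ 0.737 -0.01   0.012] [0.817 0.068 0.026]
  obj [0.722 0.187 0.012] [0.772 0.236 0.064]
  obj [ 0.704 -0.225  0.014] [ 0.758 -0.172  0.06 ]
  obj [ 0.592 -0.139  0.012] [ 0.651 -0.081 
[... 659 characters left out ...]
0.532 -0.548  0.069]
  obj [ 0.604 -0.707  0.012] [ 0.935 -0.32   0.125]
  obj [ 0.45  -0.405  0.012] [ 0.647 -0.317  0.065]
  obj [ 0.324 -0.034  0.012] [0.52  0.136 0.05 ]
  obj [0.496 0.339 0.012] [0.69  0.46  0.434]
  obj [ 0.592 -0.139  0.012] [ 0.652 -0.08   0.114]
  obj [ 0.707 -0.226  0.012] [ 0.838 -0.108  0.152]
  obj [ 0.623 -0.012  0.012] [0.664 0.026 0.054]
  obj [ 0.886 -0.248  0.012] [0.94  0.251 0.065]
  obj [0.368 0.554 0.012] [0.552 0.596 0.086]
  obj [0.53  0.302 0.012] [0.632 0.362 0.016]
  obj [ 0.738 -0.01   0.012] [0.852 0.197 0.093]
  obj [0.725 0.19  0.012] [0.775 0.24  0.063]
  obj [0.803 0.321 0.012] [0.917 0.496 0.094]
  obj [0.657 0.545 0.012] [0.762 0.587 0.153]
```

View pics/p5t.png

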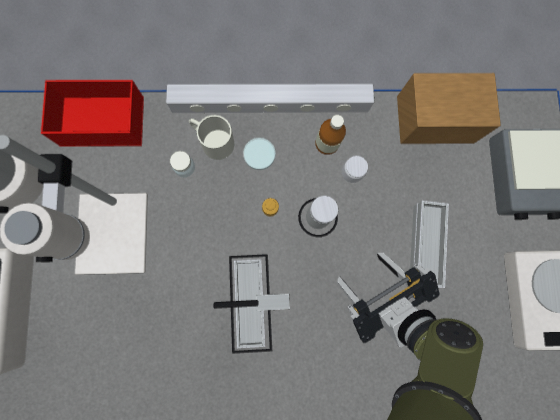

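View pics/p5s.png

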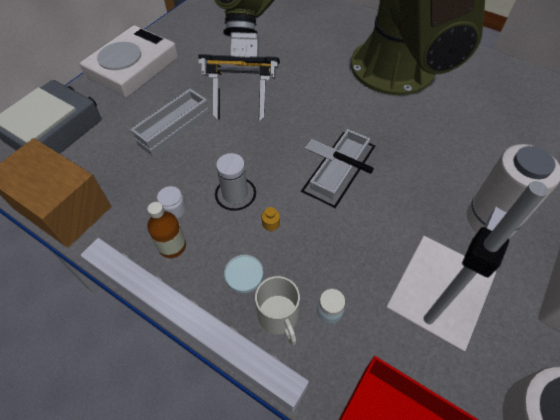

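Both pictures show the finished job. The jar stands upright in the circle at (320,212) in the top view and (235,188) in the scene view. The tray is inside the tape at (250,303) with the spatula level across its middle. The pile and all the other objects are where they were, and the arm is clear.

```bash
python3 -c "
from station import ticket
print(ticket.hand_in())"
```

```text
the job is handed in; nothing more can be done
None
```

I handed the job in at about 40 s on the robot's clock: the top tray is inside the taped rectangle with the spatula level across its middle, the jar stands upright in the circle, and everything else is where it was; no verdict came back.

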